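Fit the weighing pan over the scale's studs and tare

TASK

Fit the loose weighing pan on the bench scale: lay it on the carrier and slide it gently until its two slots drop over the two brass studs, so that it lies fully home and flat, and let go of it. Then press the blue tare button. Do not force the pan (the load cell is delicate: keep it under 25 N) and leave the other things on the bench where they are.

Things in the scene. Friction and masses are not known exactly. Their poses are not given: they have to be found in the camera images.
- scale: White bench scale, fixed to the bench and turned about the vertical; housing x -145 to +90 mm, y +-110 mm, top face 42 mm up. Origin: on the bench under the nominal centre of the load carrier; z up, x from the front panel (display, blue button) to the rear.
- carrier_nominal (a point): On the scale, 74 mm above its origin, axes as the scale's: NOMINAL centre of the upper face of the load carrier, a grey slab 100 (x) x 130 (y) x 8 mm above the housing. The true centre lies anywhere from -16 to +16 mm of here along x, is not measured, and cannot be shifted (0 along y, no twist). Sprung, downward only: yields at about 4.5 N, then 0.7 N per mm, 10 mm to a hard stop.
- studs_nominal (a point): On the scale, 80 mm above its origin: NOMINAL mid-point between the tops of the carrier's two brass studs (8 mm in diameter, 6 mm high, tops chamfered), which stand on its upper face 45 mm to either side (+y and -y). They share the carrier's unmeasured -16 to +16 mm shift along x.
- sheet: Sheet of the loose weighing pan: aluminium, 110 (x) x 150 (y) x 4 mm, flat on the bench at the start. Origin: centre of its underside, z up. Two through slots 11 (x) x 13 mm (y), 45 mm to either side (+y, -y) of the centre. Same when turned half round. When home it lies flat on the carrier's upper face and the studs stand 2 mm proud. Weight with grip about 0.26 kg.
- pan_grip (a point): Where to grip the pan: a black grip block fixed upright on the middle of the sheet, 12 mm thick (y), 56 mm long (x), from the sheet's upper face to 44 mm above the sheet's underside. The point lies on the block's axis 28 mm above the sheet's underside, axes as the sheet's.
- tare_top (a point): Centre of the top of the blue tare button, 26 mm in diameter, on the scale's front panel; it is pressed straight down, 5 mm of travel, about 4 N when fully down, and springs back.
- tare (a joint): Travel of the tare button, m: 0 up, 0.005 fully pressed.
- juice: tall amber glass bottle, 80 mm wide, 220 mm high. Bystander, not to be disturbed; origin at the centre of its underside.
- bitters: green glass bottle, 60 mm wide, 160 mm high. Bystander, not to be disturbed; origin at the centre of its underside.
- shaker: brown spice jar with black cap, 48 mm wide, 110 mm high. Bystander, not to be disturbed; origin at the centre of its underside.
- tumbler: clear glass, 80 mm wide, 90 mm high. Bystander, not to be disturbed; origin at the centre of its underside.
- taster: clear glass, 72 mm wide, 75 mm high. Bystander, not to be disturbed; origin at the centre of its underside.
- stopper: cork stopper standing on its 32 mm head, 26 mm high. Bystander, not to be disturbed; origin at the centre of its underside.
- scoop: blue plastic measuring scoop, 130 mm long, 13 mm high. Bystander, not to be disturbed; origin at the centre of its underside.
- spoon: spoon lying flat, wooden handle, steel bowl. Bystander, not to be disturbed; origin at the centre of its underside.
Things that resemble listed ones, but are neither listed nor needed, are in the scene too. What is shaped like the part that bears sheet but red is not meant.

How it is judged:
By the outcome, as a careful person would: the job done as asked, in the order asked, and still so for the second after the job is handed in, with the robot touching nothing.
It also fails if it takes over 72 s, if anything falls off the work surface, if the arm or the gripper's body presses on something with over 40 N, if the wrist force passes 120 N, or if a joint passes its speed limit or range.

ROBOT

A 6-joint arm with a two-finger parallel gripper is mounted at the origin on the work surface. World frame = base frame: x ahead of the robot, y to its left, z up, the work surface at z = 0. Lengths are in mm, angles in rad, forces in N, time in s.
With the tool pointing down it reaches from about 275 to 850 mm from the base axis. Payload 5.2 kg.
Tool frame: the origin (TCP) lies midway between the tips of the shut fingers; the grasp point (between the pads) lies 19 mm behind it; z points along the fingers, y is the line along which they close (so a half turn about z gives the same grasp; the last joint's range is limited). The gripper opens to 85 mm and grips with 20 to 120 N. Pads are 22 mm wide; open, the fingers measure 114 mm over their backs; the gripper's body (76 mm by 85 mm) begins 54 mm behind the grasp point. The pads swing forward as they close: fully open they stand 13 mm farther back than shut.
Start: joints at [0.976, 0.259, 1.535, -0, 1.348, -0.203], TCP at [209.998, 508.336, 231.31] pointing down, gripper open.
Joint ranges: [-3.14, 3.14], [-0.91, 2.08], [0.19, 2.58], [-1.22, 4.36], [0.22, 2.71], [-3.12, 3.12]. Speed limits (rad/s): [2.57, 2.57, 3.14, 3.14, 3.14, 3.14].

INTERFACE

Orientations are given as a unit quaternion [w, x, y, z].
In Python, from bench import manip gives the robot as it stands. The module is installed in compiled form; this text tells all that it offers.
- The arm moves only by the tool servo_tool, never from a script. Its argument "targets" is one flat list of numbers, 5 for each row, row after row: the finger opening in mm, from 0 to 85.4, then the shift along the tool's x, y, z in mm, then the turn about the tool's z in degrees. A call has 1 to 5 rows; each row is the pose to reach, as a shift and turn from the pose commanded when the call began, along the tool's axes at that moment; what a row does not reach only later rows make up. A row lasts 1/10 s, in which the tool goes at most 50 mm and 8.59 degrees, less where a joint would pass 70% of its speed; a pose out of reach is approached as far as the arm can. A call with a gripper value outside its range is refused whole. The fingers move at their own pace and stop on an object; "force" is the grip in N (left out, the last holds). Time passes only in rows, so rows that repeat a pose let the fingers close. It gives the time, the measured TCP pose, the force, the opening and the grip force at its end, in the units of the state.
- manip.state(): the state, without advancing time (a new reading comes with each control period).
- manip.get_image(name): name is "side" or "top"; returns a dict with "frame" (384x512x3 uint8, red, green, blue), "depth" (384x512 float32, mm along the optical axis (not along the pixel's ray), 0 where there is no reading), "fx", "fy", "cx", "cy" (pixels), "dist" ([k1, k2, p1, p2, k3] as OpenCV has them; the pictures are not rectified), "position" and "attitude" of the camera in the world. Camera axes: x right, y up, looking along -z (the intrinsics and any distortion apply to the point x, -y, -z); pixel columns grow to the right and rows downward; lengths in mm; the calibration is good to about 2 mm. A picture is of the moment at which its call begins.
- manip.close_job(): hands the job in; it is judged then, once.
The state is a dict: "clock": time; "q": joint angles; "joint_velocities": joint speeds; "joint_torque": joint torques, N m; "tcp_pos": TCP position; "tcp_rot": TCP orientation; "contact_force": force on the tool from outside, world axes, zero at the start; "torque": the same for the moment, N m; "gripper_width": finger opening in mm; "grasp_force": force on a finger pad.
Only numpy, scipy, OpenCV 4.12 (cv2) and the standard library are available. Lean on these libraries where they do the work, as an engineer would, in place of code of your own. Each camera call takes 0.05 s, during which the arm holds its last target. There are 200 camera calls.

## Working session

There is one attempt and no reset: what is moved stays moved. The work goes in short steps, Python scripts to look and compute and a tool call to move; the robot and the scene stay as the last step left them, time stands still between calls to the robot, and variables do not carry over. Pictures are saved under pics/ and viewed, at most 10 in all, crops included, and the job is handed in when it is done.

Besides the shell and the picture viewer there is one more tool, called after "Emit:" as a command line: name --argument value ..., lists and objects as JSON in quotes. servo_tool: Moves the arm, as the interface text tells. Its arguments: {"type":"object","properties":{"targets":{"type":"array","items":{"type":"number"}},"force":{"type":"number"}},"required":["targets"]}

```bash
mkdir -p pics; cat > h.py <<'E'
import numpy as np, cv2, pickle
from scipy.spatial.transform import Rotation as R
from bench import manip
def grab(n,fn=None):
    im=manip.get_image(n); pickle.dump(im,open(f'{n}.pkl','wb'))
    if fn: cv2.imwrite(f'pics/{fn}.png',im['frame'][:,:,::-1])
    return im
def load(n): return pickle.load(open(f'{n}.pkl','rb'))
def rot(q): return R.from_quat([q[1],q[2],q[3],q[0]]).as_matrix()
def K(im): return np.array([[im['fx'],0,im['cx']],[0,im['fy'],im['cy']],[0,0,1.]])
def rays(im,px):
    u=cv2.undistortPoints(np.array(px,float).reshape(-1,1,2),K(im),np.array(im['dist'],float)).reshape(-1,2)
    return np.c_[u[:,0],-u[:,1],-np.ones(len(u))]@rot(im['attitude']).T, np.array(im['position'],float)
def onz(im,px,z):
    d,o=rays(im,px); return o+d*((z-o[2])/d[:,2])[:,None]
def depth(im,px):
    d,o=rays(im,px); p=np.array(px).round().astype(int)
    return o+d*im['depth'][p[:,1],p[:,0]][:,None]
def proj(im,P):
    c=(np.array(P,float).reshape(-1,3)-im['position'])@rot(im['attitude'])
    c=c*[1,-1,-1]
    return cv2.projectPoints(c,np.zeros(3),np.zeros(3),K(im),np.array(im['dist'],float))[0].reshape(-1,2)
E
python3 - <<'E'
from h import *
for n in('top','side'):
    im=grab(n,n+'0'); print(n,im['position'],im['attitude'],im['fx'],im['cx'],im['cy'],im['dist'])
print(manip.state())
E
```

```text
top [ 323.13524929   23.73856774 1087.32361938] [ 0.70734234  0.04604734 -0.04646934 -0.70383738] 348.401238951031 253.02849318301793 193.4420897733605 [-0.04015886  0.          0.          0.          0.        ]
side [ -42.2705672  -833.12210076  978.8613395 ] [ 0.87907054  0.38834831 -0.11315197 -0.25222452] 451.3732184398011 256.8105844392652 188.9017599957511 [-0.12569927  0.          0.          0.          0.        ]
{'clock': 0.1, 'q': array([ 9.76198519e-01,  2.59310786e-01,  1.53598204e+00, -6.75977628e-06,
        1.34799828e+00, -2.02789281e-01]), 'joint_velocities': array([ 5.16833546e-04, -2.49936100e-03, -3.34755404e-03,  2.47507370e-04,
       -9.11987632e-05,  1.29086465e-03]), 'joint_torque': array([ 1.52657485e-03, -4.46967494e+01, -2.91247094e+01, -2.23285770e-04,
        6.21962317e-03, -2.71324211e-05]), 'tcp_pos': array([209.72560391, 507.92797211, 230.53256597]), 'tcp_rot': array([-3.26645431e-04,  1.94652775e-01,  9.80871845e-01, -7.83901321e-04]), 'contact_force': array([-0.16478567, -0.02272838, -0.62948441]), 'torque': array([ 0.02391291, -0.02117779,  0.02087552]), 'grasp_force': 0.0, 'gripper_width': 85.56693812136704}
```

View pics/top0.png

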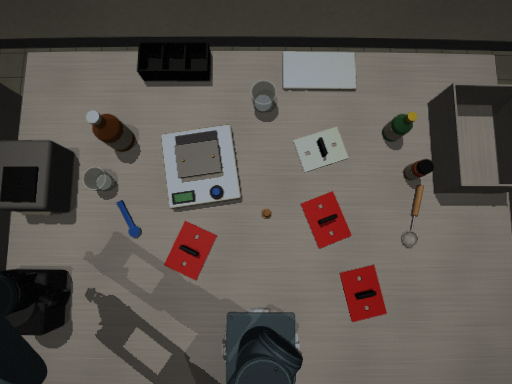

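View pics/side0.png

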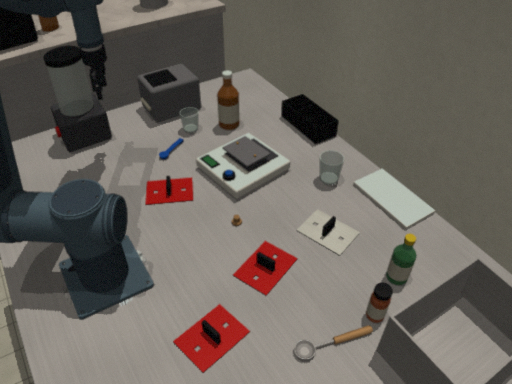

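The top view shows candidates for the pan: the light sheet with a black block at (321,149), red lookalikes at (190,250), (326,220) and (363,293), and a blank white board without a block at (320,70). By the description I choose (321,149). The scale is at (201,167), with its button at (217,192) and display at (183,197).

```bash
python3 - <<'E'
from h import *
im=load('top'); f=im['frame']; hsv=cv2.cvtColor(f,cv2.COLOR_RGB2HSV).astype(int)
def reg(mask,box):
    m=np.zeros(mask.shape,np.uint8); x0,y0,x1,y1=box; m[y0:y1,x0:x1]=mask[y0:y1,x0:x1]
    return m
def big(m):
    c=max(cv2.findContours(m,cv2.RETR_EXTERNAL,cv2.CHAIN_APPROX_NONE)[0],key=cv2.contourArea); return cv2.convexHull(c)
print('px',f[140,310],f[120,300],f[150,322],f[140,175],f[160,200],f[192,217],f[161,184])
# pan
m=reg(((hsv[...,2]>165)&(hsv[...,1]<45)).astype(np.uint8),(285,118,358,180))
h=big(m); W=onz(im,h.reshape(-1,2),4)
r=cv2.minAreaRect(W[:,:2].astype(np.float32)); print('pan',r)
b=reg((hsv[...,2]<60).astype(np.uint8),(305,130,340,165)); ys,xs=np.nonzero(b)
W=onz(im,np.c_[xs,ys],30); r=cv2.minAreaRect(W[:,:2].astype(np.float32));print('grip',W.mean(0),r, len(xs), depth(im,[(323,147)]))
# scale
m=reg(((hsv[...,2]>165)&(hsv[...,1]<45)).astype(np.uint8),(150,115,250,218)); h=big(m)
W=onz(im,h.reshape(-1,2),42); r=cv2.minAreaRect(W[:,:2].astype(np.float32)); print('scale',r,cv2.boxPoints(r))
b=reg(((hsv[...,0]>100)&(hsv[...,0]<130)&(hsv[...,1]>130)).astype(np.uint8),(200,175,235,210));ys,xs=np.nonzero(b)
print('btn px',xs.mean(),ys.mean(),len(xs)); print(onz(im,[(xs.mean(),ys.mean())],50),depth(im,[(217,190),(215,192)]))
# carrier by depth
u,v=np.meshgrid(range(150,250),range(115,215)); px=np.c_[u.ravel(),v.ravel()]
P=depth(im,px); k=(P[:,2]>66)&(P[:,2]<84)
Q=P[k]; r=cv2.minAreaRect(Q[:,:2].astype(np.float32)); print('carrier',Q.mean(0),r,k.sum())
b=reg(((hsv[...,0]>8)&(hsv[...,0]<25)&(hsv[...,1]>110)).astype(np.uint8),(175,140,222,180))
n,l,s,c=cv2.connectedComponentsWithStats(b); print('studs',s[1:,4],c[1:],onz(im,c[1:],80))
a=cv2.resize(f[110:215,150:250],None,fx=4,fy=4,interpolation=cv2.INTER_CUBIC)
b=cv2.resize(f[115:185,280:360],None,fx=4,fy=4,interpolation=cv2.INTER_CUBIC)
o=np.zeros((420,720,3),np.uint8); o[:,:400]=a; o[:280,400:]=b
cv2.imwrite('pics/crop1.png',o[:,:,::-1])
E
```

```text
px [148 156 154] [125 120 112] [1 2 2] [ 95 100 105] [99 96 90] [ 35  69 122] [63 60 56]Traceback (most recent call last):
  File "<stdin>", line 11, in <module>
  File "<stdin>", line 7, in big
ValueError: max() iterable argument is empty
```

```bash
cat > m.py <<'E'
from h import *
im=load('top'); f=im['frame']; hsv=cv2.cvtColor(f,cv2.COLOR_RGB2HSV).astype(int); g=cv2.GaussianBlur(f,(3,3),0).astype(int)
def reg(mask,box):
    m=np.zeros(mask.shape,np.uint8); x0,y0,x1,y1=box; m[y0:y1,x0:x1]=mask[y0:y1,x0:x1]
    return cv2.morphologyEx(m,cv2.MORPH_OPEN,np.ones((2,2)))
def big(m):
    c=max(cv2.findContours(m,cv2.RETR_EXTERNAL,cv2.CHAIN_APPROX_NONE)[0],key=cv2.contourArea); return cv2.convexHull(c)
light=((g[...,2]-g[...,0]>-1)&(g[...,1]>85)).astype(np.uint8)
h=big(reg(light,(285,118,358,180))); W=onz(im,h.reshape(-1,2),4)
print('pan',cv2.minAreaRect(W[:,:2].astype(np.float32)))
b=reg((hsv[...,2]<50).astype(np.uint8),(305,130,340,165)); ys,xs=np.nonzero(b)
W=onz(im,np.c_[xs,ys],36); print('grip',W.mean(0),cv2.minAreaRect(W[:,:2].astype(np.float32)),len(xs),depth(im,[(323,147)]))
h=big(reg(light,(150,115,250,218)))
W=onz(im,h.reshape(-1,2),42); r=cv2.minAreaRect(W[:,:2].astype(np.float32)); print('scale',r,cv2.boxPoints(r))
b=reg(((hsv[...,0]>100)&(hsv[...,0]<130)&(hsv[...,1]>130)).astype(np.uint8),(200,175,235,210));ys,xs=np.nonzero(b)
print('btn px',xs.mean(),ys.mean(),len(xs)); print(onz(im,[(xs.mean(),ys.mean())],50),depth(im,[(217,190),(215,192)]))
u,v=np.meshgrid(range(150,250),range(115,215)); P=depth(im,np.c_[u.ravel(),v.ravel()]); k=(P[:,2]>66)&(P[:,2]<84)
Q=P[k]; print('carrier',Q.mean(0),cv2.minAreaRect(Q[:,:2].astype(np.float32)),k.sum())
b=((hsv[...,0]>8)&(hsv[...,0]<25)&(hsv[...,1]>110)).astype(np.uint8); b[:140]=0;b[180:]=0;b[:,:175]=0;b[:,222:]=0
n,l,s,c=cv2.connectedComponentsWithStats(b); print('studs',s[1:,4],c[1:],onz(im,c[1:],80))
a=cv2.resize(f[110:215,150:250],None,fx=4,fy=4,interpolation=cv2.INTER_CUBIC)
b=cv2.resize(f[115:185,280:360],None,fx=4,fy=4,interpolation=cv2.INTER_CUBIC)
o=np.zeros((420,720,3),np.uint8); o[:,:400]=a; o[:280,400:]=b
cv2.imwrite('pics/crop1.png',o[:,:,::-1])
E
python3 m.py
```

```text
pan ((598.0804443359375, -174.87445068359375), (104.67351531982422, 109.19562530517578), 14.765704154968262)
grip [ 604.522861  -191.9625296   36.       ] ((604.7863159179688, -192.10316467285156), (58.1055908203125, 17.916887283325195), 16.91485595703125) 101 [[ 604.76922432 -190.57932059   48.52738722]]
scale ((545.1018676757812, 184.511962890625), (227.10714721679688, 212.86036682128906), 8.749570846557617) [[416.68     272.43027 ]
 [449.0595    62.047028]
 [673.52374   96.59366 ]
 [641.1442   306.9769  ]]
btn px 216.98387096774192 192.3548387096774 62
[[462.48760176 131.79551133  50.        ]] [[467.24277071 130.11330668  66.93707342]
 [461.45090424 136.09124695  65.39002782]]
carrier [560.68619876 187.99201613  73.75211615] ((532.1211547851562, 183.6317138671875), (161.47654724121094, 130.09986877441406), 8.8890962600708) 1442
studs [5 5] [[212.2 155.4]
 [182.4 160.2]] [[568.81297475 144.93492382  80.        ]
 [553.941305   232.92597215  80.        ]]
```

View pics/crop1.png

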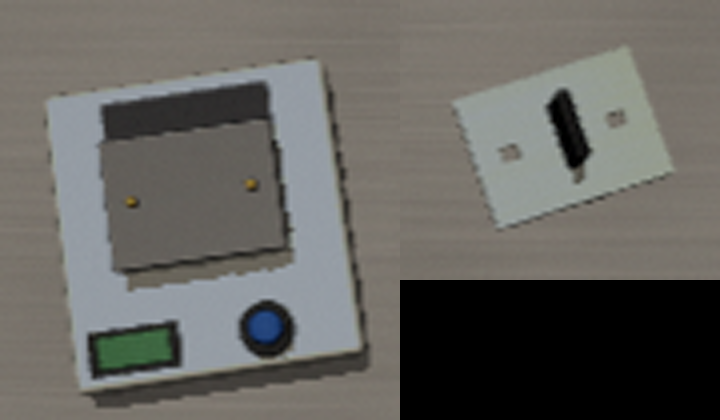

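The crop confirms the light pan, with two slots at about (308,153) and (334,145) and a black block. The brass studs on the carrier are at (212,155) and (182,160).

```bash
cat >> h.py <<'E'
def go(xyz,yaw_y,st=None):
    "shift in tool axes and tool-z turn (deg) to get TCP to xyz with tool y at world angle yaw_y (deg)"
    st=st or manip.state(); T=rot(st['tcp_rot']); d=T.T@(np.array(xyz)-st['tcp_pos'])
    a=np.degrees(np.arctan2(T[1,1],T[0,1])); print('toolshift',d.round(1),'turn',round(-((yaw_y-a+180)%360-180),1),'now',np.array(st['tcp_pos']).round(1),round(a,1))
E
python3 - <<'E'
from h import *
im=load('top'); S=onz(im,[(307.75,153.25),(334,144.75)],4); print(S,S.mean(0),np.linalg.norm(S[0]-S[1]),np.degrees(np.arctan2(*(S[0]-S[1])[1::-1]))-90)
c=[(280+(x-400)/4,115+y/4) for x,y in((453,103),(628,47),(673,170),(498,229))]
W=onz(im,c,4);print(W,W.mean(0)); d=W[0]-W[1];print(np.linalg.norm(d),np.degrees(np.arctan2(d[1],d[0]))-90)
print(onz(im,[(217,192.35)],62))
si=load('side'); f=si['frame'].astype(int); b=(f.max(2)<45).astype(np.uint8); b[:212]=0;b[240:]=0;b[:,:318]=0;b[:,340:]=0
ys,xs=np.nonzero(b); print('side grip',xs.mean(),ys.mean(),len(xs),onz(si,[(xs.mean(),ys.mean())],26))
hs=cv2.cvtColor(si['frame'],cv2.COLOR_RGB2HSV).astype(int)
b=((hs[...,0]>8)&(hs[...,0]<25)&(hs[...,1]>110)).astype(np.uint8);b[:130]=0;b[175:]=0;b[:,:220]=0;b[:,280:]=0
n,l,s,c=cv2.connectedComponentsWithStats(b);print('side studs',s[1:,4],c[1:],onz(si,c[1:],78))
b=((hs[...,0]>100)&(hs[...,0]<130)&(hs[...,1]>130)).astype(np.uint8);b[:165]=0;b[185:]=0;b[:,:215]=0;b[:,245:]=0
ys,xs=np.nonzero(b); print('side btn',xs.mean(),ys.mean(),len(xs),onz(si,[(xs.mean(),ys.mean())],57))
go([600,-187,150],108)
E
```

```text
[[ 595.99257501 -150.48623995    4.        ]
 [ 624.52564405 -235.33362157    4.        ]] [ 610.25910953 -192.90993076    4.        ] 89.51655822016002 18.587121548550115
[[ 636.78206571 -104.63461409    4.        ]
 [ 684.48505478 -246.78377794    4.        ]
 [ 583.01794747 -279.87977899    4.        ]
 [ 534.27089678 -139.14646246    4.        ]] [ 609.63899119 -192.61115837    4.        ]
149.93985444320248 18.55093016062615
[[460.89028405 130.49780263  62.        ]]
side grip 328.2931034482759 226.43965517241378 116 [[ 606.57771973 -192.50896277   26.        ]]
side studs [2 2] [[237.  142.5]
 [254.5 155. ]] [[552.86169738 235.51751714  78.        ]
 [566.73496926 146.8083863   78.        ]]
side btn 228.42222222222222 173.33333333333334 45 [[461.49855935 133.48093072  57.        ]]
toolshift [-626.1 -493.1   81.1] turn -40.4 now [209.7 507.9 230.5] 67.6
```

Emit:
servo_tool --targets '[85,-35,-27,0,-8.2,85,-70,-54,0,-16.4,85,-105,-81,0,-24.6,85,-140,-108,0,-32.8,85,-175,-135,0,-41]'

```text
clock: 0.6
tcp_pos: [316.7, 322.6, 231.1]
tcp_rot: [-0.0, -0.143, 0.99, -0.0]
contact_force: [-0.2, 1.0, 0.5]
gripper_width: 85.1
grasp_force: 0.0
```

```bash
python3 -c "
from h import *
go([608.5,-192.6,150],108.6)"
```

```text
toolshift [-133.7 -576.8   81.1] turn -2.1 now [316.7 322.6 231.1] 106.5
```

Emit:
servo_tool --targets '[85,-9,-46,0,0,85,-18,-92,0,0,85,-27,-138,0,0,85,-36,-184,0,0,85,-45,-230,0,0]'

```text
clock: 1.1
tcp_pos: [423.9, 113.9, 231.2]
tcp_rot: [-0.0, -0.14, 0.99, 0.0]
contact_force: [1.1, 0.7, 0.2]
gripper_width: 85.0
grasp_force: 0.0
```

Emit:
servo_tool --targets '[85,-9,-46,0,0,85,-18,-92,0,0,85,-27,-138,0,0,85,-36,-184,0,0,85,-45,-230,0,0]'

```text
clock: 1.6
tcp_pos: [531.1, -94.6, 231.0]
tcp_rot: [-0.0, -0.14, 0.99, 0.0]
contact_force: [0.5, 0.7, 0.4]
gripper_width: 85.2
grasp_force: 0.0
```

Emit:
servo_tool --targets '[85,-9,-46,20,0,85,-18,-92,40,0,85,-21,-114,81,0,85,-21,-114,81,0,85,-21,-114,81,0]'

```text
clock: 2.1
tcp_pos: [581.6, -196.2, 148.6]
tcp_rot: [-0.002, -0.14, 0.99, 0.001]
contact_force: [-0.4, 1.3, 1.0]
gripper_width: 84.8
grasp_force: 0.0
```

```bash
python3 -c "
from h import *
go([608.5,-192.6,9],108.6)
grab('side')
f=grab('top')['frame'][90:210,270:380]; g=load('side')['frame'][150:270,270:400]
o=np.hstack([cv2.resize(x,None,fx=3,fy=3,interpolation=cv2.INTER_CUBIC) for x in (f,g)])
cv2.imwrite('pics/c2.png',o[:,:,::-1])"
```

```text
toolshift [-27.2  -4.5 139.5] turn -2.5 now [ 581.6 -196.2  148.6] 106.1
```

View pics/c2.png

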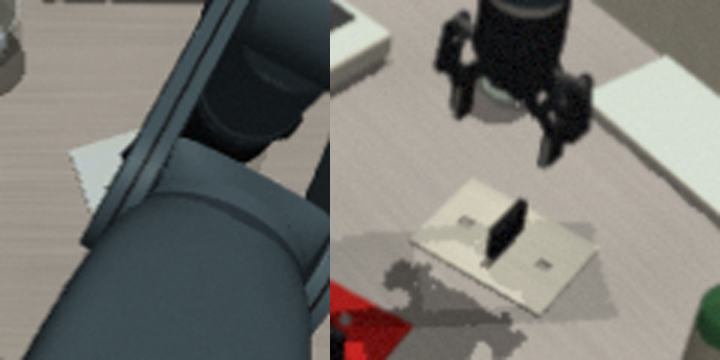

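The side crop shows the open gripper above the pan and a little behind it, with both slots and the block visible and nothing near. I'll align, then descend.

Emit:
servo_tool --targets '[85,-27,-4.5,10,-2.5,85,-27,-4.5,50,-2.5,85,-27,-4.5,90,-2.5,85,-27,-4.5,115,-2.5,85,-27,-4.5,115,-2.5]'

```text
clock: 2.7
tcp_pos: [608.1, -190.8, 33.6]
tcp_rot: [-0.002, -0.163, 0.987, 0.001]
contact_force: [-0.1, -0.2, -0.6]
gripper_width: 85.2
grasp_force: 0.0
```

```bash
python3 -c "
from h import *
go([608.5,-192.6,9],108.6); print(manip.state()['contact_force'])"
```

```text
toolshift [ 0.1 -1.9 24.6] turn 0.1 now [ 608.1 -190.8   33.6] 108.7
[-0.10216245 -0.24038935 -0.61867884]
```

Emit:
servo_tool --targets '[85,0,-1.5,13,0,85,0,-1.5,23,0,60,0,-1.5,23.5,0,30,0,-1.5,23.5,0,0,0,-1.5,23.5,0]' --force 30

```text
clock: 3.2
tcp_pos: [610.9, -194.9, 12.8]
tcp_rot: [0.001, -0.162, 0.987, -0.0]
contact_force: [0.1, -0.0, 0.3]
gripper_width: 43.5
grasp_force: 0.0
```

Emit:
servo_tool --targets '[0,0,0,0,0,0,0,0,0,0,0,0,0,0,0,0,0,0,0,0,0,0,0,0,0]' --force 60

```text
clock: 3.7
tcp_pos: [610.7, -194.7, 12.4]
tcp_rot: [0.0, -0.162, 0.987, -0.0]
contact_force: [-1.0, -0.2, 6.0]
gripper_width: 11.2
grasp_force: 59.7
```

Emit:
servo_tool --targets '[0,0,0,-10,0,0,0,0,-40,0,0,0,0,-80,0,0,0,0,-120,4,0,0,0,-150,9.3]'

```text
clock: 4.2
tcp_pos: [610.6, -194.8, 164.3]
tcp_rot: [0.001, -0.08, 0.997, -0.0]
contact_force: [-0.1, -0.7, -3.4]
gripper_width: 11.5
grasp_force: 58.7
```

```bash
python3 -c "
from h import *
go([552.7,188.7,160],99.3); print(manip.state()['contact_force'])"
```

```text
toolshift [ -4.  387.8   4. ] turn -0.1 now [ 610.6 -194.8  164.3] 99.2
[-0.08924925 -0.69078042 -3.35439408]
```

Emit:
servo_tool --targets '[0,0,30,0,0,0,-1,70,0,0,0,-1,110,0,0,0,-2,150,0,0,0,-2,190,0,0]'

```text
clock: 4.7
tcp_pos: [580.6, -5.4, 161.6]
tcp_rot: [-0.0, -0.081, 0.997, 0.0]
contact_force: [0.4, 0.0, -2.6]
gripper_width: 11.6
grasp_force: 58.9
```

Emit:
servo_tool --targets '[0,0,40,0,0,0,-1,80,0,0,0,-1,120,0,0,0,-2,160,0,0,0,-2,190,0,0]'

```text
clock: 5.2
tcp_pos: [551.4, 183.2, 161.6]
tcp_rot: [-0.001, -0.082, 0.997, 0.0]
contact_force: [0.9, 0.6, -2.1]
gripper_width: 11.5
grasp_force: 58.9
```

Emit:
servo_tool --targets '[0,0,8,0,0,0,0,8,15,0,0,0,8,25,0,0,0,8,25,0,0,0,8,25,0]'

```text
clock: 5.7
tcp_pos: [551.2, 188.1, 136.5]
tcp_rot: [-0.001, -0.081, 0.997, -0.0]
contact_force: [0.6, -0.0, -2.4]
gripper_width: 11.0
grasp_force: 59.0
```

```bash
python3 -c "
from h import *
go([552.7,188.7,100],99.3); s=manip.state();print(s['contact_force'],s['torque'])
im=grab('side'); t=grab('top')
cv2.imwrite('pics/c3.png',np.hstack([cv2.resize(x,None,fx=3,fy=3,interpolation=cv2.INTER_CUBIC) for x in (im['frame'][70:200,180:310],t['frame'][100:230,140:270])])[:,:,::-1])"
```

```text
toolshift [-1.6  0.4 36.5] turn -0.0 now [551.2 188.1 136.5] 99.3
[ 0.62398034 -0.0348455  -2.42344818] [ 0.03275754  0.05990786 -0.00465535]
```

View pics/c3.png

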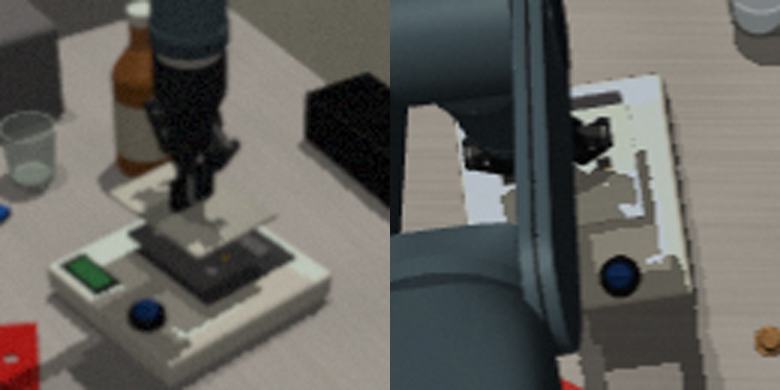

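The side crop shows the pan held level above the carrier, with the near stud visible just in front of the sheet's edge. I'll lower it to the stud tops.

Emit:
servo_tool --targets '[0,0,0,15,0,0,0,0,30,0,0,0,0,38,0,0,0,0,39,0,0,0,0,39,0]'

```text
clock: 6.3
tcp_pos: [551.6, 188.8, 98.2]
tcp_rot: [0.0, -0.081, 0.997, -0.0]
contact_force: [-0.4, 0.3, -2.8]
gripper_width: 11.0
grasp_force: 59.0
```

Emit:
servo_tool --targets '[0,0,0,1,0,0,0,0,2,0,0,0,0,3,0,0,0,0,4,0,0,0,0,4,0]'

```text
clock: 6.8
tcp_pos: [551.2, 188.9, 93.8]
tcp_rot: [-0.0, -0.081, 0.997, 0.0]
contact_force: [-0.9, 0.0, -2.0]
gripper_width: 10.7
grasp_force: 59.0
```

Emit:
servo_tool --targets '[0,0,0,0.5,0,0,0,0,1,0,0,0,0,1.5,0,0,0,0,2,0,0,0,0,2,0]'

```text
clock: 7.3
tcp_pos: [551.3, 188.9, 92.3]
tcp_rot: [0.0, -0.081, 0.997, -0.0]
contact_force: [-2.4, 0.4, 2.2]
gripper_width: 10.9
grasp_force: 59.6
```

Contact is at TCP z 92.3, as expected for the stud tops. I'll slide along scale +x under light pressure.

Emit:
servo_tool --targets '[0,-1,0,1,0,0,-2,0,1,0,0,-3,0,1,0,0,-4,0,1,0,0,-4,0,1,0]'

```text
clock: 7.8
tcp_pos: [555.5, 189.6, 90.9]
tcp_rot: [0.0, -0.081, 0.997, 0.0]
contact_force: [-2.8, -0.4, 2.2]
gripper_width: 11.2
grasp_force: 59.8
```

Emit:
servo_tool --targets '[0,-1,0,0,0,0,-2,0,0,0,0,-3,0,0,0,0,-3,0,0,0,0,-3,0,0,0]'

```text
clock: 8.3
tcp_pos: [558.4, 190.0, 90.4]
tcp_rot: [0.0, -0.081, 0.997, -0.0]
contact_force: [0.6, 0.7, -3.4]
gripper_width: 11.0
grasp_force: 59.0
```

The force fell to the bare weight, so the slots are over the studs. I'll lower the pan.

Emit:
servo_tool --targets '[0,0,0,0.5,0,0,0,0,1,0,0,0,0,1.5,0,0,0,0,2,0,0,0,0,2,0]'

```text
clock: 8.8
tcp_pos: [558.4, 190.0, 88.9]
tcp_rot: [0.0, -0.081, 0.997, 0.0]
contact_force: [2.0, -0.2, -2.4]
gripper_width: 11.3
grasp_force: 59.0
```

Emit:
servo_tool --targets '[0,0,0,0.5,0,0,0,0,1,0,0,0,0,1.5,0,0,0,0,2,0,0,0,0,2,0]'

```text
clock: 9.3
tcp_pos: [558.4, 190.1, 86.9]
tcp_rot: [0.0, -0.081, 0.997, 0.0]
contact_force: [2.0, -0.2, -2.1]
gripper_width: 11.2
grasp_force: 59.1
```

Emit:
servo_tool --targets '[0,-0.5,0,0,0,0,-1,0,0,0,0,-1,0,0.5,0,0,-1,0,1,0,0,-1,0,1,0]'

```text
clock: 9.8
tcp_pos: [558.7, 190.1, 86.0]
tcp_rot: [-0.0, -0.082, 0.997, -0.0]
contact_force: [-2.1, -0.1, 2.7]
gripper_width: 11.0
grasp_force: 59.7
```

The pan seated at TCP z 86.0, against 86.4 expected for home. I'll release.

Emit:
servo_tool --targets '[0,0.5,0,0,0,15,0.5,0,0,0,30,0.5,0,0,0,50,0.5,0,0,0,50,0.5,0,0,0]' --force 20

```text
clock: 10.3
tcp_pos: [558.8, 190.1, 85.8]
tcp_rot: [0.0, -0.081, 0.997, 0.0]
contact_force: [-0.3, 0.1, -0.5]
gripper_width: 50.2
grasp_force: 0.0
```

Emit:
servo_tool --targets '[50,0,0,0,0,50,0,0,-10,0,50,0,0,-40,0,50,0,0,-80,0,50,0,0,-120,0]'

```text
clock: 10.8
tcp_pos: [558.3, 190.0, 207.5]
tcp_rot: [-0.0, -0.081, 0.997, -0.0]
contact_force: [0.3, 0.1, -0.3]
gripper_width: 50.0
grasp_force: 0.0
```

```bash
python3 -c "
from h import *
go([461.3,131.5,110],99.3); s=manip.state();print(s['contact_force'])
im=grab('side'); t=grab('top')
u,v=np.meshgrid(range(200,290),range(120,190))
px=np.c_[u.ravel(),v.ravel()]; P=depth(im,px); L=P-[560.3,190,0]; a=np.radians(9.3)
x=L[:,0]*np.cos(a)+L[:,1]*np.sin(a); y=-L[:,0]*np.sin(a)+L[:,1]*np.cos(a)
k=(abs(x)<48)&(abs(y)<68)&(abs(y)>20)&(P[:,2]<95)&(P[:,2]>60)
A=np.c_[x[k],y[k],np.ones(k.sum())]; print(np.linalg.lstsq(A,P[k,2],rcond=None)[0],k.sum())
cv2.imwrite('pics/c4.png',np.hstack([cv2.resize(x,None,fx=3,fy=3,interpolation=cv2.INTER_CUBIC) for x in (im['frame'][90:220,180:310],t['frame'][100:230,140:270])])[:,:,::-1])"
```

```text
toolshift [105.2 -42.   97.6] turn 0.0 now [558.3 190.  207.5] 99.3
[ 0.29369192  0.12406467 -0.25288943]
[-5.73933222e-04  2.09909269e-03  7.95326484e+01] 440
```

View pics/c4.png

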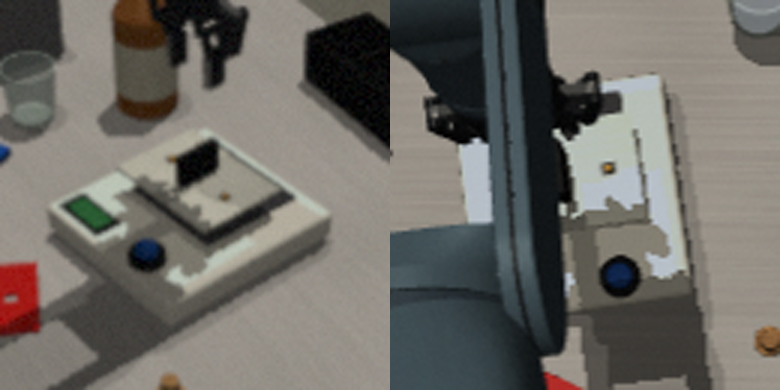

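The pan lies flat, its surface fits at about 79 mm with negligible tilt, and both studs are visible in their slots at crop pixels (172,158) and (225,195). Next is the button.

Emit:
servo_tool --targets '[0,30,-12,0,0,0,65,-26,0,0,0,105,-42,20,0,0,105,-42,60,0,0,105,-42,98,0]'

```text
clock: 11.4
tcp_pos: [461.6, 131.2, 108.2]
tcp_rot: [0.002, -0.081, 0.997, -0.0]
contact_force: [0.2, -0.2, 0.6]
gripper_width: -0.2
grasp_force: 0.0
```

Emit:
servo_tool --targets '[0,0,0,10,0,0,0,0,20,0,0,0,0,30,0,0,0,0,36,0,0,0,0,36,0]'

```text
clock: 11.9
tcp_pos: [462.1, 131.7, 71.7]
tcp_rot: [-0.0, -0.082, 0.997, 0.0]
contact_force: [0.1, 0.1, 0.6]
gripper_width: -0.4
grasp_force: 0.0
```

```bash
python3 -c "
from h import *
go([461.3,131.5,60],99.3); s=manip.state();print(s['contact_force'],s['gripper_width'])"
```

```text
toolshift [ 0.8 -0.1 11.7] turn 0.1 now [462.1 131.7  71.7] 99.4
[0.13401145 0.08479569 0.62539555] -0.40571050548589765
```

Emit:
servo_tool --targets '[0,0.5,0,2,0,0,0.5,0,4,0,0,0.5,0,6,0,0,0.5,0,8,0,0,0.5,0,8,0]'

```text
clock: 12.4
tcp_pos: [461.3, 131.5, 63.7]
tcp_rot: [-0.0, -0.081, 0.997, 0.0]
contact_force: [0.2, 0.3, 0.1]
gripper_width: -0.2
grasp_force: 0.0
```

Emit:
servo_tool --targets '[0,0,0,1,0,0,0,0,2,0,0,0,0,3,0,0,0,0,4,0,0,0,0,4,0]'

```text
clock: 12.9
tcp_pos: [461.5, 131.5, 59.9]
tcp_rot: [0.0, -0.081, 0.997, 0.0]
contact_force: [-0.5, -1.3, 3.9]
gripper_width: -0.1
grasp_force: 1.4
```

Emit:
servo_tool --targets '[0,0,0,0.5,0,0,0,0,1,0,0,0,0,1.5,0,0,0,0,2,0,0,0,0,2,0]'

```text
clock: 13.4
tcp_pos: [461.5, 131.5, 58.0]
tcp_rot: [0.0, -0.081, 0.997, -0.0]
contact_force: [-0.6, -0.0, 5.1]
gripper_width: -0.1
grasp_force: 2.5
```

Emit:
servo_tool --targets '[0,0,0,0.5,0,0,0,0,1,0,0,0,0,1.5,0,0,0,0,1.5,0,0,0,0,1.5,0]'

```text
clock: 13.9
tcp_pos: [461.6, 131.5, 57.8]
tcp_rot: [0.0, -0.082, 0.997, -0.0]
contact_force: [-4.6, -0.3, 18.5]
gripper_width: 0.1
grasp_force: 8.9
```

The force rose sharply with no further travel, so the button hit its stop, fully pressed. I'll back off.

Emit:
servo_tool --targets '[0,0,0,-3,0,0,0,0,-15,0,0,0,0,-50,0,0,0,0,-90,0,0,0,0,-130,0]'

```text
clock: 14.4
tcp_pos: [460.8, 131.5, 187.7]
tcp_rot: [-0.001, -0.081, 0.997, 0.0]
contact_force: [0.6, -0.4, 0.5]
gripper_width: -0.1
grasp_force: 0.0
```

Emit:
servo_tool --targets '[0,30,-20,-20,0,0,60,-40,-30,0,0,90,-60,-30,0,0,90,-60,-30,0,0,90,-60,-30,0]'

```text
clock: 14.9
tcp_pos: [382.3, 57.4, 216.9]
tcp_rot: [0.001, -0.081, 0.997, 0.0]
contact_force: [0.5, 0.3, 0.1]
gripper_width: 0.2
grasp_force: 0.0
```

```bash
python3 -c "
from h import *
im=grab('side','s5')"
```

```text
(no output)
```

View pics/s5.png

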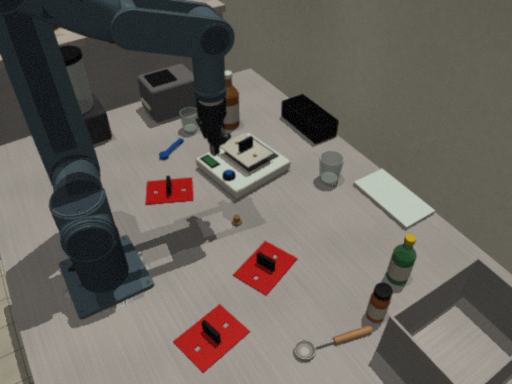

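The pan sits home on the scale at (250,152), the bystanders are where they were, and the arm is clear.

```bash
python3 -c "
from bench import manip
print(manip.close_job())"
```

```text
the job is handed in; nothing more can be done
None
```

The pan is seated flat over both studs and released, the tare button was then pressed to its stop (18.5 N wrist reading on the button, under 8 N on the pan), no bystander looked moved in the last side view, and the job was handed in at about 15 s; no verdict was returned.

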